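# Check the clamp of a bag sealer with a gauge blade

### The job

Make the bench bag sealer ready for a check by pressing the push button on top of its housing all the way down and letting it come back up. Then pick up the broad-bladed gauge (the one with the flat upright grip) by its grip and slide its blade in at the middle of the mouth, flat on the sealer's lower plate and under the sprung pressure bar, until it drags snugly, with its tip about halfway under the bar, blade pointing straight in. Finish while still holding the gauge there, motionless; leave the slim gauge and the other things on the bench alone.

Things in the scene. Friction and masses are not known exactly. Their poses are not given: they have to be found in the camera images.
- sealer: Bag sealer fixed to the bench. Origin: on the bench; own x from mouth to back (the way the blade goes in), z up. Grey base from x = -70 mm; white housing x 25 to 100, 130 wide, top at z = 120; white arm over the bar, 45 wide, z 88 to 118, from x = -55 back. The mouth between dark lower plate (120 wide) and aluminium bar (110 wide) faces the robot's left (+y), turned up to 0.35 rad.
- nip (a point): Where the blade's tip should about end: on top of the lower plate (45 mm above the bench), under the middle of the bar's flat, at sealer x = -30 mm, mid width. Axes as the sealer's. The plate's flat top runs from sealer x = -60 to 25 mm; before that a lead-in slopes down 30 degrees to x = -82 mm, z = 32 mm.
- bar_front (a point): Front edge of the pressure bar's flat underside, mid width, at sealer x = -50 mm; it rides up with the bar. 2.5 mm above the lower plate at rest. The flat runs 40 mm back from here; in front a lip slopes up 20 degrees for 28 mm to sealer x = -78 mm, so the mouth is open there from z = 32 to 57 mm.
- press_bar (a joint): Lift of the sprung bar, m: 0 at rest (2.5 mm gap), at most 0.012. It presses down with about 6 N at rest, 7 N when the 5 mm blade lying flat on the lower plate lifts it 2.5 mm. Pushing the blade in takes about 8 to 15 N, first at the sloping lip (tip about 7 mm before the bar's flat), then as steady drag.
- ready_button (a joint): Travel of the round push button, m: 0 up, 0.006 fully down. Spring: about 1.5 N to start, 5 N fully down; it comes back by itself.
- ready_button_top (a point): Centre of the top of the black push button, 32 mm in diameter, in a round dark steel collar 44 mm in diameter on top of the sealer's white housing; 142 mm above the bench when up. Pressed straight down.
- gauge: Broad-bladed gauge to use, loose, 0.2 kg: steel blade 140 long, 36 wide, 5 mm thick; black upright grip plate 40 mm along the blade, 12 mm thick across it, from 5 to 45 mm above the underside. Origin: blade's underside below the grip's middle. x along the blade to its tip (at 115 mm; rear end -25 mm), z up. Starts flat on the bench, tip mostly to the robot's right (-y).
- gauge_tip (a point): Middle of the blade's front end, 115 mm from the grip's middle, 2.5 mm above the underside.
- slim_gauge: A slim gauge not to be used: steel blade 120 mm long, only 18 mm wide, 4 mm thick, with a round black knob 26 mm in diameter, 34 mm high. Origin: underside below the knob; x to its tip (95 mm). It may lie in either of the two places.
- tape_measure: Tape measure, rounded dark case 75 x 50 x 60 mm, a bystander. Origin: centre of its underside.
- adapter: Black laptop power brick 110 x 50 x 32 mm, a bystander. Origin: centre of its underside.
- spray_bottle: Clear spray bottle 68 mm in diameter, 190 mm high, a bystander. Origin: centre of its underside.
Not all that is in view belongs to the job. Leave any green or orange look-alike of the sealer alone.

How it is judged:
On the way, in this order (a step that is already met when the one before it is completed fails the run):
1. the button is fully down (value of joint ready_button above 0.005 m), for 0.1 s.
2. the button has come back up (value of joint ready_button below 0.001 m), for 0.1 s.
3. the gauge blade is under the pressure bar and lifts it (x of gauge_tip in the frame of sealer between -0.044 and -0.012 m and y of gauge_tip in the frame of sealer between -0.035 and 0.035 m and value of joint press_bar between 0.0015 and 0.005 m), for 0.3 s.
At the end, for the whole second after the job is handed in: Gauge gripped (over 5 N) and still, its tip 6 to 38 mm behind the front edge of the bar's 40 mm flat and within 35 mm of mid width, blade within 0.2 rad of straight in and 0.12 rad of flat, bar lifted 1.5 to 5 mm and pressing (over 2 N); button up (all of step 3 and angle between the x axis of gauge and the x axis of sealer, either way round below 0.2 rad and angle between the z axis of gauge and the z axis of sealer, either way round below 0.12 rad and contact force between gauge and sealer above 2 N and contact force between the fingers and gauge above 5 N and linear speed of gauge below 0.01 m/s and height (world z) of gauge above 0.035 m and value of joint ready_button below 0.001 m); the arm keeps its last pose, push and grip.
It fails at once if the slim gauge is shifted by more than 25 mm (distance of slim_gauge from where it was at the start of the episode above 0.025 m).
It fails at once if the tape measure is shifted by more than 25 mm (distance of tape_measure from where it was at the start of the episode above 0.025 m).
It fails at once if the power brick is shifted by more than 25 mm (distance of adapter from where it was at the start of the episode above 0.025 m).
It fails at once if the spray bottle is shifted by more than 25 mm (distance of spray_bottle from where it was at the start of the episode above 0.025 m).
It also fails if it takes over 45 s, if anything falls off the work surface, if the arm or the gripper's body presses on something with over 40 N, if the wrist force passes 120 N, or if a joint passes its speed limit or range.

### The arm

A 7-joint arm with a two-finger parallel gripper is mounted at the origin on the work surface. World frame = base frame: x ahead of the robot, y to its left, z up, the work surface at z = 0. Lengths are in m, angles in rad, forces in N, time in s.
With the tool pointing down it reaches from about 0.425 to 0.875 m from the base axis. Payload 4.7 kg.
Tool frame: the origin (TCP) lies on the centre line of the jaws, within the pads' length; the fingertips stand 25 mm ahead of it and the grasp point (between the pads) lies 6 mm ahead of it; y points along the fingers, x is the direction in which the jaws open and shut, and the axes are right-handed (so a half turn about y gives the same grasp; the last joint's range is limited). The gripper opens to 85 mm and grips with 20 to 120 N. Pads are 22 mm wide; open, the fingers measure 114 mm over their backs; the gripper's body (76 mm by 85 mm) begins 54 mm behind the grasp point. The pads swing forward as they close: fully open they stand 13 mm farther back than shut.
Start: joints at [1.187, 0.321, -0.07, 1.45, 0.023, 1.371, -0.057], TCP at [0.252, -0.599, 0.228] pointing down, gripper open.
Joint ranges: [-2.86, 2.86], [-0.3, 2.09], [-1.38, 1.24], [0.06, 2.45], [-1.56, 4.7], [0.09, 2.05], [-2.69, 2.69]. Speed limits (rad/s): [2.57, 2.57, 3.14, 3.14, 3.14, 3.14, 3.14].

### API

Orientations are given as a unit quaternion [x, y, z, w].
In Python, from workcell import r, gripper_to, readout, grab_frame, camera_info, hand_in gives the robot as it stands. Calls block until the motion is done:
- r.move_pose(position, orientation): joint-space move of the TCP to a pose.
- r.move_l(position, rotation=None, feed=0.15, contact_N=None): straight line of the TCP; rotation=None keeps the orientation; feed is the mean speed in m/s. With contact_N (N) it stops when the force on the tool has changed by that much, and returns True; else False.
- r.move_j(angles): joint-space move.
- gripper_to(opening, grasp_force=None): finger opening in m; grasp_force is the grip in N (None keeps the last); returns when the fingers have stopped.
- r.wait(seconds).
- r.ik(position, orientation): joint angles nearest the present ones, or None.
- readout.sense(): the state.
- grab_frame(name): name is "scene" or "top"; returns (picture, depth): 480x640x3 uint8, red, green, blue; 480x640 float32, m along the optical axis (not along the pixel's ray), 0 where there is no reading.
- camera_info(name): a dict with "fx", "fy", "cx", "cy" (pixels), "rvec" (rotation vector, rad) and "tvec" (3), from world to camera coordinates, as OpenCV has them. Camera axes: x right, y down, z forward; pixel columns grow to the right and rows downward; lengths in m; the calibration is good to about 2 mm. A picture is of the moment at which its call begins. camera_info takes no time and is no camera call.
A pose or a line that the arm cannot do raises r.PlanningError and nothing moves.
- hand_in(): hands the job in, once; it reports no verdict.
The state is a dict: "clock": time; "joints": joint angles; "joint_vel": joint speeds; "tau": joint torques, N m; "ee_pos": TCP position; "tcp_rot": TCP orientation; "contact_force": force on the tool from outside, world axes, zero at the start; "wrist_torque": the same for the moment, N m; "width": finger opening in m.
Only numpy, scipy, OpenCV 4.12 (cv2) and the standard library are available. Lean on these libraries where they do the work, as an engineer would, in place of code of your own. Each camera call takes 0.05 s, during which the arm holds its last target. There are 200 camera calls.

## Working session

There is one attempt and no reset: what is moved stays moved. The work goes in short steps, each a Python script; the robot and the scene stay as the last script left them, time stands still between calls to the robot, and variables do not carry over. Pictures are saved under pics/ and viewed, about 8 in all and at most 12, crops included, and the job is handed in when it is done.

```bash
mkdir -p pics; ls; cat > h.py <<'E'
import numpy as np, cv2
from workcell import r, gripper_to, readout, grab_frame, camera_info, hand_in
def cam(n):
    c=camera_info(n); R=cv2.Rodrigues(np.array(c["rvec"],float))[0]; t=np.array(c["tvec"],float).ravel()
    return c,R,t
def onplane(n,uv,z):
    c,R,t=cam(n); uv=np.atleast_2d(uv).astype(float)
    d=np.c_[(uv[:,0]-c["cx"])/c["fx"],(uv[:,1]-c["cy"])/c["fy"],np.ones(len(uv))]@R
    o=-R.T@t
    return o+d*((z-o[2])/d[:,2])[:,None]
def cloud(n,depth):
    c,R,t=cam(n); v,u=np.mgrid[:480,:640]
    P=np.stack([(u-c["cx"])/c["fx"]*depth,(v-c["cy"])/c["fy"]*depth,depth],-1)
    return (P-t)@R
def proj(n,p):
    c,R,t=cam(n); q=np.atleast_2d(p)@R.T+t
    return np.c_[q[:,0]/q[:,2]*c["fx"]+c["cx"],q[:,1]/q[:,2]*c["fy"]+c["cy"]]
E
python3 - <<'E'
from h import *
for n in("scene","top"):
    p,d=grab_frame(n); cv2.imwrite(f"pics/{n}0.png",p[:,:,::-1]); np.savez(f"{n}0.npz",p=p,d=d)
    c,R,t=cam(n); print(n,c["fx"],-R.T@t,R[2])
print(readout.sense())
E
```

```text
pics
scene 579.0591209678602 [1.50652903 0.67976073 1.11453269] [-0.63139928 -0.42180168 -0.650706  ]
top 583.9587080639848 [0.3286954  0.02122116 1.76651266] [ 0.11160002 -0.00365975 -0.99374647]
{'clock': 0.1, 'joints': array([ 1.18707643,  0.32172489, -0.07009232,  1.45156027,  0.02258691,
        1.37080997, -0.05685983]), 'joint_vel': array([-0.00082749,  0.00017248, -0.00087108, -0.00161721,  0.00294453,
        0.00019575, -0.00082049]), 'tau': array([-1.14417999e-03, -4.94880188e+01, -3.84499244e-01, -3.15211058e+01,
        1.31719888e-02,  7.44418212e-03, -3.72519594e-05]), 'ee_pos': array([ 0.25158863, -0.59879943,  0.22674486]), 'tcp_rot': array([-0.58864379,  0.39183946, -0.39079905,  0.58926771]), 'contact_force': array([0.04408943, 0.09445416, 0.76727048]), 'wrist_torque': array([0.05961418, 0.03525416, 0.02524723]), 'width': 0.08561621778270898}
```

View pics/top0.png

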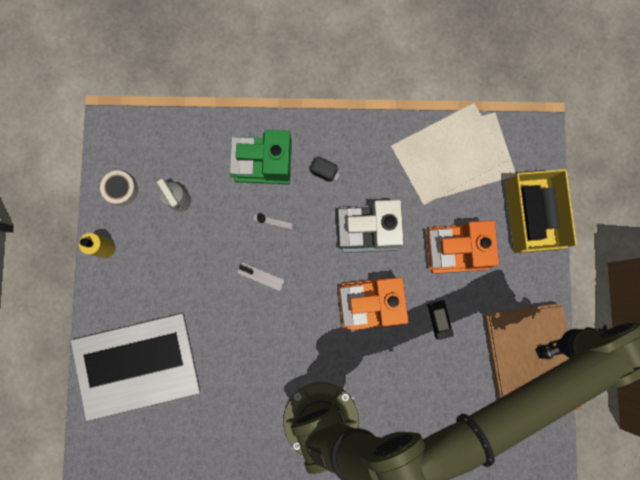

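View pics/scene0.png

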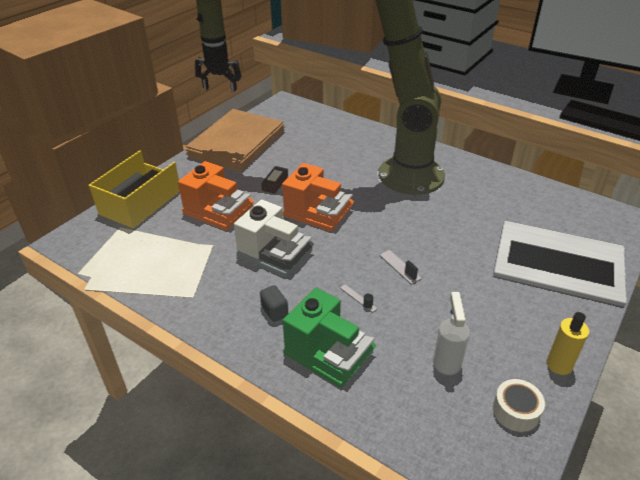

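```bash
python3 - <<'E'
from scipy.spatial.transform import Rotation as R
print(R.from_quat([-0.58864379,  0.39183946, -0.39079905,  0.58926771]).as_matrix().round(3))
E
```

```text
[[ 0.387 -0.001  0.922]
 [-0.922  0.002  0.387]
 [-0.002 -1.    -0.   ]]
```

Top view: the white sealer is at (372,225) with its button at (389,222). The green (262,157) and the orange (462,246), (373,301) are look-alikes. There are two gauge candidates. The one at (261,277) has a wide blade and an upright black plate at (245,269), so it fits. The one at (272,220) has a thin blade and a round knob at (260,217), so it is the slim gauge. I'll measure both and enlarge.

```bash
cat > meas.py <<'E'
from h import *
def blobs(m): 
    n,l,s,c=cv2.connectedComponentsWithStats(m.astype(np.uint8)); return [(s[i],c[i],l==i) for i in range(1,n) if s[i,4]>15]
def rect(P):
    (c,wh,a)=cv2.minAreaRect((P[:,:2]*1000).astype(np.float32)); b=cv2.boxPoints((c,wh,a))
    e=b[1]-b[0]; f=b[2]-b[1]
    L=e if np.linalg.norm(e)>np.linalg.norm(f) else f
    return np.round(c,1),np.round(sorted(wh),1),round(float(np.degrees(np.arctan2(L[1],L[0]))),2)
if __name__=="__main__":
  for n,roi in(("top",{"seal":(325,190,415,262),"broad":(230,255,295,298),"slim":(245,205,300,235)}),("scene",{"seal":(228,190,320,285),"broad":(374,245,428,290),"slim":(335,280,384,315)})):
    z=np.load(n+"0.npz"); p,d=z["p"],z["d"]; C=cloud(n,d); hsv=cv2.cvtColor(p,cv2.COLOR_RGB2HSV)
    for k,(a,b,c2,e) in roi.items():
        box=np.zeros((480,640),bool); box[b:e,a:c2]=1
        if k=="seal":
            m=box&(C[...,2]>.108)&(C[...,2]<.128)
            P=C[m]; print(n,k,"Trect",m.sum(),rect(P),"z",np.median(P[:,2]))
            m=box&(C[...,2]>.134)&(C[...,2]<.150); P=C[m]; print("  button cloud",m.sum(),P.mean(0),P.min(0),P.max(0))
            dk=box&(hsv[...,2]<70)
            for s,c,mm in blobs(dk):print("  dark",s,c,onplane(n,c,.142)[0])
        else:
            lt=box&(hsv[...,2]>145)
            for s,c,mm in blobs(lt):
                v,u=np.nonzero(mm); print(n,k,"blade",s,rect(onplane(n,np.c_[u,v],.005)),"depth z",np.median(C[mm][:,2]))
            dk=box&(hsv[...,2]<60)
            for s,c,mm in blobs(dk):
                v,u=np.nonzero(mm);print("  dark",s,c,rect(onplane(n,np.c_[u,v],.04)),"cloud",C[mm].mean(0),C[mm].max(0))
    print(n, "grey vals", [hsv[y,x].tolist() for x,y in ((260,277),(280,300))])
t=cv2.imread("pics/top0.png"); 
s=cv2.imread("pics/scene0.png")
im=np.hstack([cv2.resize(t[195:305,225:335],(390,390),interpolation=cv2.INTER_CUBIC),cv2.resize(s[235:325,335:435],(400,390),interpolation=cv2.INTER_CUBIC)])
cv2.imwrite("pics/crop1.png",im)
E
python3 meas.py
```

```text
top seal Trect 1396 (array([ 569.7, -147.8]), array([130.8, 154.8]), -87.66) z 0.1199896479488723
  button cloud 131 [ 0.5707203  -0.18562675  0.14051813] [ 0.54947919 -0.20852298  0.13405591] [ 0.60379038 -0.16335236  0.14999876]
  dark [362 199  13  16 126] [368.82539683 207.30952381] [ 0.60966443 -0.12823067  0.142     ]
  dark [335 208   8  41  80] [337.275 227.725] [ 0.55016457 -0.03995471  0.142     ]
  dark [382 215  14  14 158] [388.66455696 221.41139241] [ 0.57041031 -0.18426313  0.142     ]
  dark [363 233  12  14 126] [369.52380952 239.92063492] [ 0.51715679 -0.13070582  0.142     ]
top broad blade [238 263  46  28 456] (array([418. , 184.6]), array([ 36.9, 139.7]), 68.39) depth z 0.005231012323822479
  dark [240 265  13   9  45] [245.77777778 269.06666667] (array([436.3, 225.6]), array([ 9.2, 41.2]), 64.46) cloud [0.4363346  0.2253229  0.04063211] [0.45131629 0.24873393 0.05420853]
top slim blade [266 217  26  12 154] (array([581.4, 133.9]), array([18.2, 81.3]), 77.82) depth z 0.004702572547892423
  dark [258 213   7  10  53] [260.79245283 217.66037736] (array([591.2, 184
[... 1083 characters left out ...]
 234.8]), array([26.8, 68.6]), 28.38) cloud [0.4611589  0.23773929 0.04749147] [1.50652903 0.67976073 1.11453269]
scene slim blade [340 280  44  24 516] (array([564.8, 151.5]), array([ 84.8, 116.9]), -55.69) depth z 0.002257533634020735
scene slim blade [335 292  35  23 250] (array([627.5, 147.3]), array([ 44.6, 113.8]), 77.03) depth z 0.0014676093847023526
scene slim blade [371 299  13  16 108] (array([589.7, 212.2]), array([30.8, 53.4]), 30.09) depth z 0.0022612249630287323
  dark [364 295   9  13  96] [367.75  301.125] (array([615. , 198.4]), array([20.3, 42. ]), 31.52) cloud [0.62314314 0.20201358 0.04835902] [1.50652903 0.67976073 1.11453269]
scene grey vals [[110, 5, 148], [60, 8, 91]]
```

View pics/crop1.png

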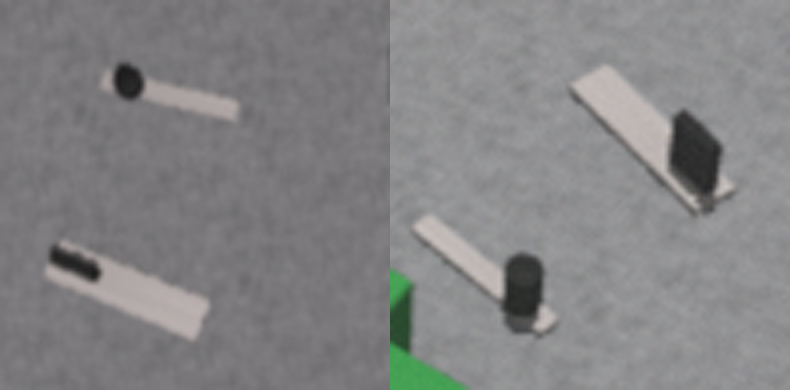

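Crop: the lower-left (top view) / upper-right (scene) item has the wide blade and flat upright black plate, so it is the broad gauge. The other has a round knob (slim gauge). The white sealer's 155×131 mm T outline matches the description. I'll press the button now.

```bash
cat >> h.py <<'E'
from scipy.spatial.transform import Rotation as Ro
def quats(yaw):
    "tool down, jaws opening along horizontal direction yaw; both half turns"
    out=[]
    for a in(yaw,yaw+np.pi):
        x=np.array([np.cos(a),np.sin(a),0]);y=np.array([0,0,-1.]);out.append(Ro.from_matrix(np.c_[x,y,np.cross(x,y)]).as_quat())
    return out
SY=np.radians(-87.66); AX=np.array([np.cos(SY),np.sin(SY)]); SO=np.array([.5697,-.1478])-.0225*AX
GY=np.radians(68.39-180); GX=np.array([np.cos(GY),np.sin(GY)]); GO=np.array([.418,.1846])-.045*GX
def st(msg=""):
    s=readout.sense(); print(msg,"t",round(s["clock"],2),"p",s["ee_pos"].round(4),"F",s["contact_force"].round(1),"w",round(s["width"],4)); return s
E
python3 - <<'E'
from h import *
print(SO,GO)
B=np.array([.5712,-.1855])
for yaw in (SY+np.pi/2,):
  for q in quats(yaw): print("btn",q.round(3),r.ik([*B,.2],q))
for q in quats(GY+np.pi/2): print("g",q.round(3),r.ik([*GO,.12],q))
for q in quats(SY+np.pi/2): print("ins",q.round(3),r.ik([*(SO-.2*AX),.1],q))
q=min((q for q in quats(SY+np.pi/2) if r.ik([*B,.2],q) is not None),key=lambda q:np.abs(r.ik([*B,.2],q)-readout.sense()["joints"]).max())
gripper_to(0.0,40)
r.move_pose([*B,.21],q); st("above")
r.move_l([*B,.175],feed=.1); s0=st("near")
print(r.move_l([*B,.157],feed=.03,contact_N=9)); st("down"); r.wait(.3); st("held")
E
```

```text
[ 0.56878134 -0.12531876] [0.43457291 0.22643705]
btn [ 0.707  0.014 -0.014 -0.707] [ 0.75764369  0.28104494 -0.58339321  1.60139518  0.15893003  1.30697728
  0.19157183]
btn [-0.014  0.707 -0.707  0.014] [-0.58267082  0.36818871  1.0684048   1.6483903  -0.33141043  1.32316084
 -2.56068347]
g [ 0.695 -0.133  0.133 -0.695] [ 0.68869429  0.32423307 -1.36803434  1.93972142  0.34771526  1.15746601
 -1.19025085]
g [ 0.133  0.695 -0.695 -0.133] [ 0.55634264  0.21522875 -1.17671148  1.94167624  0.22025938  1.12574825
  2.05631314]
ins [ 0.707  0.014 -0.014 -0.707] [ 0.59324675  0.38083255 -0.91683456  1.79070312  0.33164286  1.13384493
 -0.39124438]
ins [-0.014  0.707 -0.707  0.014] [ 0.76684013  0.50802863 -1.17472523  1.78631956  0.50421122  1.19159305
  2.62338434]
above t 2.76 p [ 0.5706 -0.1878  0.2098] F [1.1 0.1 0.7] w 0.0001
near t 3.26 p [ 0.571  -0.1858  0.1747] F [0.  0.2 1.6] w 0.0
False
down t 4.01 p [ 0.5713 -0.1855  0.1571] F [0.6 0.1 0.3] w 0.0
held t 4.31 p [ 0.5713 -0.1856  0.1572] F [ 0.3  0.7 -0.6] w 0.0002
```

```bash
python3 - <<'E'
from h import *
im=[]
for n,(x,y) in(("scene",(230,150)),("top",(350,180))):
    p,d=grab_frame(n); np.savez(n+"1.npz",p=p,d=d); im.append(cv2.resize(p[y:y+90,x:x+90,::-1],(400,400),interpolation=cv2.INTER_CUBIC))
cv2.imwrite("pics/btn1.png",np.hstack(im))
print(proj("scene",[.5712,-.1855,.142]),proj("top",[.5712,-.1855,.142]))
E
```

```text
[[258.23250304 207.82878553]] [[389.10463931 221.14049123]]
```

View pics/btn1.png

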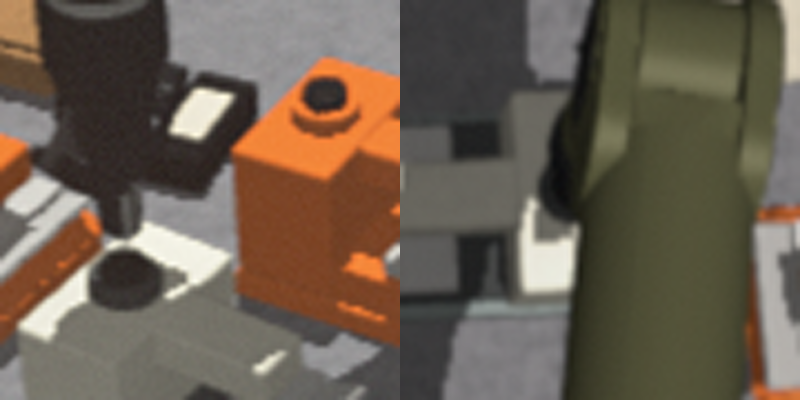

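The scene crop shows the closed fingertip at about px (257,203), still short of the button at (258,210), with white housing visible between them. I'll check with depth where the tip is.

```bash
python3 - <<'E'
from h import *
for k in("0","1"):
  z=np.load(f"scene{k}.npz"); C=cloud("scene",z["d"]); g=z["p"].mean(-1)
  print(k)
  for v in range(196,222,1):
    print(v," ".join(f"{int(g[v,u])}:{(C[v,u]*1000).round().astype(int)}" for u in (254,257,260)))
E
```

```text
0
196 137:[ 394 -363    0] 151:[ 391 -353    2] 147:[ 384 -346    0]
197 137:[ 402 -356    4] 150:[ 399 -346    6] 147:[ 392 -339    5]
198 141:[ 402 -356    0] 148:[ 394 -350   -3] 147:[ 393 -339    2]
199 144:[ 406 -353    0] 146:[ 403 -343    2] 159:[ 397 -335    1]
200 149:[ 413 -347    2] 142:[ 406 -341    0] 216:[ 519 -224  120]
201 147:[ 414 -346   -1] 150:[ 415 -333    6] 234:[ 525 -219  123]
202 144:[ 422 -339    3] 186:[ 530 -226  119] 232:[ 524 -220  118]
203 144:[ 425 -337    2] 224:[ 538 -219  123] 233:[ 531 -214  122]
204 162:[ 431 -332    4] 234:[ 542 -216  124] 234:[ 536 -210  123]
205 203:[ 550 -220  123] 167:[ 566 -194  145] 200:[ 541 -206  124]
206 133:[ 575 -197  145] 78:[ 569 -192  144] 103:[ 565 -184  145]
207 67:[ 575 -197  143] 49:[ 568 -193  140] 49:[ 566 -184  142]
208 49:[ 577 -196  141] 48:[ 573 -189  141] 47:[ 569 -182  141]
209 48:[ 581 -193  141] 53:[ 580 -183  145] 49:[ 573 -178  142]
210 49:[ 588 -186  145] 54:[ 583 -180  144] 54:[ 579 -173  145]
211 49:[ 591 -184  145] 56:[ 583 -180  141] 52:[ 580 -172  143]
212 42:[ 591 -184  141] 49:[ 585 -179  139
[... 1586 characters left out ...]
586 -189  139] 39:[ 585 -178  144] 39:[ 584 -169  147]
212 41:[ 589 -186  138] 42:[ 586 -178  140] 41:[ 581 -171  140]
213 40:[ 592 -184  138] 38:[ 585 -179  136] 40:[ 582 -170  138]
214 46:[ 592 -184  134] 43:[ 587 -178  134] 49:[ 581 -172  133]
215 52:[ 593 -183  132] 51:[ 587 -178  130] 50:[ 587 -167  135]
216 57:[ 596 -181  132] 52:[ 592 -173  133] 52:[ 585 -169  130]
217 51:[ 596 -182  128] 52:[ 592 -174  128] 53:[ 587 -168  128]
218 53:[ 598 -180  126] 49:[ 595 -172  128] 54:[ 587 -168  125]
219 79:[ 596 -183  120] 62:[ 595 -172  125] 75:[ 589 -167  123]
220 111:[ 601 -178  122] 109:[ 598 -170  124] 108:[ 590 -166  120]
221 112:[ 605 -174  123] 115:[ 599 -169  122] 114:[ 593 -164  120]
```

The tip measures z≈0.163 while the TCP reads 0.157, about 30 mm higher than the stated geometry; it's centred laterally, and no force was felt. I'll continue down in a guarded move.

```bash
python3 - <<'E'
from h import *
z=np.load("scene0.npz"); C=cloud("scene",z["d"]); m=(np.hypot(C[...,0]-.252,C[...,1]+.599)<.1)&(C[...,2]>.1)&(C[...,2]<.4)
print("start tips z", np.percentile(C[m][:,2],[0,1,3,10]), m.sum())
B=[.5712,-.1855]; st()
print(r.move_l([*B,.118],feed=.02,contact_N=8)); st("down"); r.wait(.3); st("held")
E
```

```text
start tips z [0.24491083 0.25156714 0.2584904  0.28027412] 1138
 t 4.41 p [ 0.5712 -0.1855  0.1571] F [ 0.   0.  -0.5] w -0.0002
True
down t 5.63 p [ 0.5712 -0.1855  0.1327] F [-2.  -0.3  4.3] w -0.0001
held t 5.93 p [ 0.5712 -0.1855  0.1325] F [-0.8  1.1  5.8] w 0.0002
```

```bash
python3 - <<'E'
from h import *
B=[.5712,-.1855]
for z in (.1315,.1305,.1295,.1285):
    c=r.move_l([*B,z],feed=.01); r.wait(.1); s=st(f"{z}")
    if s["contact_force"][2]>12: break
r.wait(.2)
p,d=grab_frame("scene"); np.savez("scene2.npz",p=p,d=d)
cv2.imwrite("pics/btn2.png",cv2.resize(p[150:240,215:305,::-1],(540,540),interpolation=cv2.INTER_CUBIC))
E
```

```text
0.1315 t 6.28 p [ 0.5713 -0.1855  0.1325] F [-2.7  0.9  7.5] w 0.0
0.1305 t 6.63 p [ 0.5713 -0.1855  0.1324] F [-4.9  1.6 11.6] w -0.0
0.1295 t 6.98 p [ 0.5713 -0.1855  0.1323] F [-7.2  2.1 16.9] w 0.0
```

View pics/btn2.png

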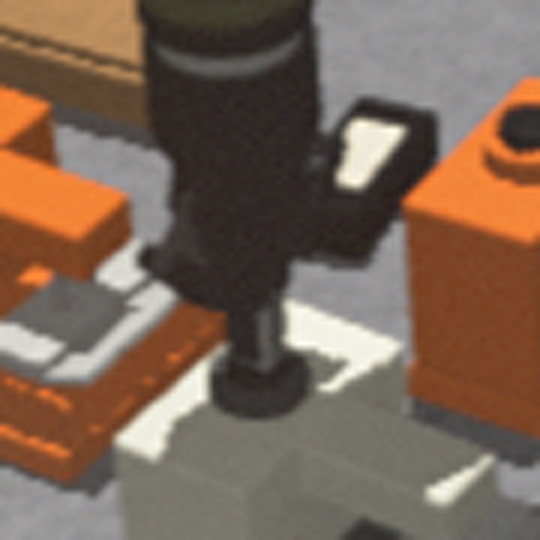

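Force rises against a hard stop at TCP 0.1323 and the picture shows the finger in the button within its collar. I'll release in small steps to verify the spring curve, since that separates button from collar contact.

```bash
python3 - <<'E'
from h import *
B=[.5712,-.1855]
for z in (.1315,.1335,.1355,.1375,.1395,.1415):
    r.move_l([*B,z],feed=.02); r.wait(.15); st(f"{z}")
r.move_l([*B,.20],feed=.15); r.wait(.1); st("up")
p,d=grab_frame("top"); np.savez("top3.npz",p=p,d=d)
E
```

```text
0.1315 t 7.63 p [ 0.5712 -0.1855  0.1325] F [-2.9  0.3  7.9] w -0.0001
0.1335 t 8.03 p [ 0.5712 -0.1855  0.1335] F [-1.3  0.4  3.8] w 0.0001
0.1355 t 8.43 p [ 0.5712 -0.1855  0.1354] F [-0.7  0.7  2.7] w 0.0001
0.1375 t 8.83 p [ 0.5713 -0.1855  0.1374] F [-0.8 -0.4  1.4] w 0.0002
0.1395 t 9.23 p [ 0.5709 -0.1854  0.1392] F [ 0.4  0.1 -0.8] w 0.0001
0.1415 t 9.63 p [ 0.5712 -0.1855  0.1415] F [-0.6 -0.1  0.7] w 0.0
up t 10.28 p [ 0.5703 -0.1854  0.1985] F [ 0.5 -0.9 -0.7] w 0.0
```

The spring curve matches the button: about 5 N down to 1.5 N over 6 mm, then released. So the true tip is TCP z + 3.5 mm with fingers closed, and I'll correct the grasp height for that.

```bash
python3 - <<'E'
from h import *
gripper_to(.06,40)
qs=quats(GY+np.pi/2); 
q=qs[0]; print(r.ik([*GO,.10],q))
r.move_pose([*GO,.10],q); s=st("above"); print(s["joints"].round(2))
print(r.move_l([*GO,.0095],feed=.06,contact_N=8)); st("low")
gripper_to(0.0,90); st("gripped")
ims=[]
for n,(x,y) in(("scene",(350,210)),("top",(210,220))):
    p,d=grab_frame(n); np.savez(n+"4.npz",p=p,d=d); ims.append(cv2.resize(p[y:y+100,x:x+100,::-1],(400,400),interpolation=cv2.INTER_CUBIC))
cv2.imwrite("pics/grip.png",np.hstack(ims))
E
```

```text
[ 0.37458578  0.18884435 -0.97286234  1.96541443  0.17725989  1.07563298
 -1.05198738]
above t 12.56 p [0.4355 0.2256 0.1002] F [ 0.2 -0.6  0. ] w 0.0603
[ 0.38  0.19 -0.97  1.96  0.18  1.08 -1.05]
False
low t 14.22 p [0.4349 0.2265 0.0099] F [ 0.1  0.9 -0.1] w 0.0602
gripped t 14.72 p [0.4351 0.2265 0.0098] F [ 0.5 -1.1  3.5] w 0.0109
```

View pics/grip.png

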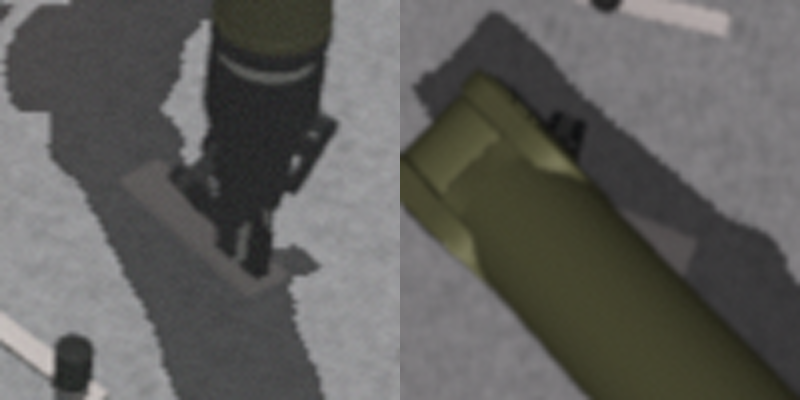

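The scene crop shows the fingers astride the black grip with the blade running up-left, held at 10.9 mm width. Next I lift and go to the pre-insert pose.

```bash
python3 - <<'E'
from h import *
Z0=.0098
r.move_l([*GO,.09],feed=.15); st("lift")
q=quats(SY+np.pi/2)[0]; P=SO-.225*AX
r.move_pose([*P,Z0+.08],q); r.wait(.2); s=st("pre"); print(s["joints"].round(2))
r.move_l([*P,Z0+.0465],feed=.08); r.wait(.2); s=st("pre low")
p,d=grab_frame("scene"); np.savez("scene5.npz",p=p,d=d); p2,d2=grab_frame("top"); np.savez("top5.npz",p=p2,d=d2)
cv2.imwrite("pics/pre.png",np.hstack([cv2.resize(p[190:310,230:370,::-1],(467,400),interpolation=cv2.INTER_CUBIC),cv2.resize(p2[180:280,280:360,::-1],(320,400),interpolation=cv2.INTER_CUBIC)]))
tip=SO-.110*AX; print("tip exp scene",proj("scene",[[*tip,.0515]]),"top",proj("top",[[*tip,.0515]]))
E
```

```text
lift t 15.5 p [0.4338 0.2258 0.0891] F [-1.  -0.2 -2.5] w 0.0105
pre t 16.44 p [0.5586 0.1011 0.0896] F [-0.5 -0.2 -2.9] w 0.0109
[ 0.53  0.39 -0.9   1.79  0.34  1.12 -0.44]
pre low t 17.21 p [0.56   0.0996 0.0568] F [-0.3 -0.2 -2.2] w 0.0108
tip exp scene [[310.76433026 254.38765846]] top [[327.85309431 226.97618114]]
```

View pics/pre.png

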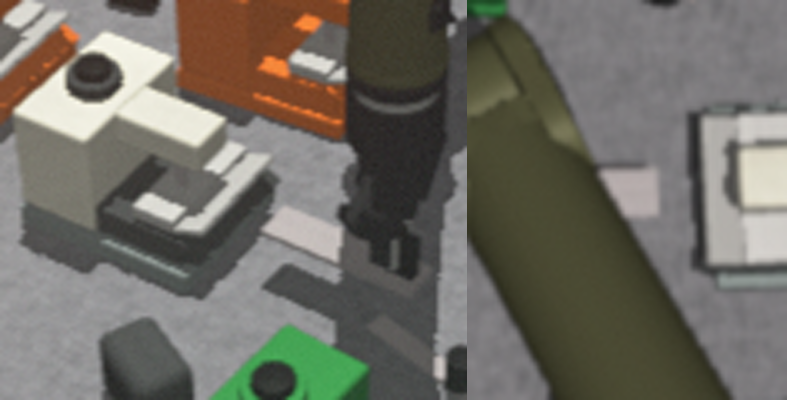

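Top crop: the blade tip is at about px (327.7,228) against (327.9,227) expected, pointing at the middle of the mouth. I'll check its height and flatness by depth, then push in guarded.

```bash
cat > blade.py <<'E'
from h import *
def fit(n,f,box):
    z=np.load(f); C=cloud(n,z["d"]); x,y,X,Y=box
    P=C[y:Y,x:X].reshape(-1,3); P=P[(P[:,2]>.03)&(P[:,2]<.07)]
    L=(P[:,:2]-SO)@np.c_[AX,[-AX[1],AX[0]]]
    A=np.c_[L,np.ones(len(P))]; c=np.linalg.lstsq(A,P[:,2],rcond=None)[0]
    print(n,len(P),"slope x,y",c[:2].round(3),"top z mean",P[:,2].mean().round(4),"sealer x",L[:,0].min().round(3),L[:,0].max().round(3),"y",np.percentile(L[:,1],[3,50,97]).round(4))
if __name__=="__main__":
    fit("top","top5.npz",(316,222,327,234)); fit("scene","scene5.npz",(308,250,330,266))
E
python3 blade.py
```

```text
top 119 slope x,y [ 0.015 -0.045] top z mean 0.0522 sealer x -0.145 -0.115 y [-0.0175 -0.0002  0.0152]
scene 212 slope x,y [-0.     0.005] top z mean 0.0528 sealer x -0.175 -0.112 y [-0.0146  0.005   0.0216]
```

```bash
python3 - <<'E'
from h import *
Z0=.0098
q=quats(SY+np.pi/2)[0]
def go(tipx,z,**k): return r.move_l([*(SO+(tipx-.115)*AX),Z0+z],**k)
go(-.110,.0460,feed=.05)
for x in (-.065,-.055,-.045,-.037,-.029):
    c=go(x,.0460,feed=.03,contact_N=28); s=st(f"{x} {c}")
    if c: break
r.wait(.3); st("end")
p,d=grab_frame("scene"); np.savez("scene6.npz",p=p,d=d); p2,d2=grab_frame("top"); np.savez("top6.npz",p=p2,d=d2)
cv2.imwrite("pics/ins.png",np.hstack([cv2.resize(p[190:310,230:370,::-1],(467,400),interpolation=cv2.INTER_CUBIC),cv2.resize(p2[180:280,300:380,::-1],(320,400),interpolation=cv2.INTER_CUBIC)]))
E
```

```text
-0.065 False t 19.21 p [0.5614 0.0548 0.0558] F [ 0.5 -0.  -2.9] w 0.0109
-0.055 False t 19.69 p [0.5617 0.0446 0.0555] F [ 1.   0.4 -5. ] w 0.0109
-0.045 False t 20.18 p [0.5619 0.0409 0.0564] F [-0.4 10.8 -1.9] w 0.0105
-0.037 False t 20.59 p [0.5625 0.031  0.0562] F [-0.9  8.5 -2.7] w 0.0106
-0.029 False t 21.01 p [0.5628 0.0223 0.056 ] F [-0.3  7.5 -4.4] w 0.0107
end t 21.31 p [0.5627 0.0223 0.056 ] F [-0.8  8.2 -3.8] w 0.0108
```

View pics/ins.png

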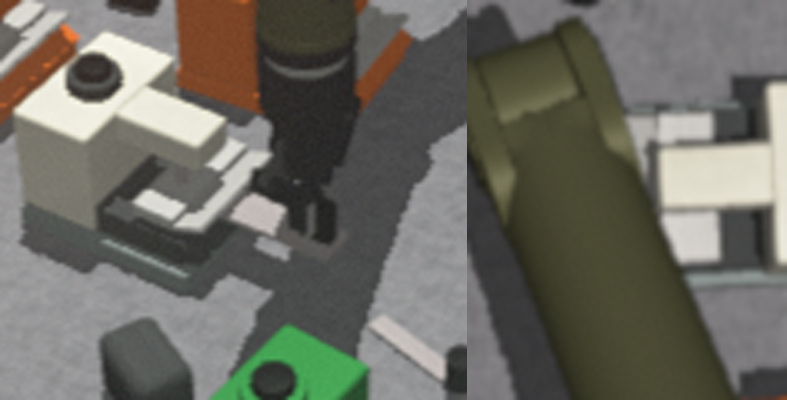

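The blade is under the bar with steady ~8 N drag, and the TCP puts the tip at about sealer x = -33 mm. I'll settle it gently onto the plate and check bar lift and blade slope by depth.

```bash
python3 - <<'E'
from h import *
from blade import fit
for dz in(.0005,.001,.0015,.002):
    s=readout.sense(); c=r.move_l([*(SO+(-.029-.115)*AX),.0558-dz],feed=.01); r.wait(.15); s=st(f"dz {dz}")
    if s["contact_force"][2]>1.5: break
r.wait(.4); s=st("end"); print("joint vel",np.abs(s["joint_vel"]).max(), "rot err deg",np.degrees((Ro.from_quat(quats(SY+np.pi/2)[0]).inv()*Ro.from_quat(s["tcp_rot"])).magnitude()))
print("tip x by TCP",(s["ee_pos"][:2]-SO)@AX+.115, "y",(s["ee_pos"][:2]-SO)@np.array([-AX[1],AX[0]]))
p,d=grab_frame("scene"); np.savez("scene7.npz",p=p,d=d); p2,d2=grab_frame("top"); np.savez("top7.npz",p=p2,d=d2)
fit("scene","scene7.npz",(301,250,313,259))
# bar lift: height of bright bar-top pixels, before vs after
for n,box in(("scene",(272,248,284,254)),("top",(351,233,361,244))):
    x,y,X,Y=box; R=[cloud(n,np.load(n+k+".npz")["d"])[y:Y,x:X,2].ravel() for k in "057"]
    print(n,[(np.median(a).round(4),a.std().round(4)) for a in R])
E
```

```text
dz 0.0005 t 21.81 p [0.5628 0.0224 0.0557] F [-0.1  7.1 -2.7] w 0.011
dz 0.001 t 22.21 p [0.5628 0.0224 0.0555] F [-1.6  8.4 -0.4] w 0.0109
dz 0.0015 t 22.61 p [0.5628 0.0225 0.0552] F [-1.5  7.8  0.8] w 0.0108
dz 0.002 t 23.01 p [0.5629 0.0226 0.055 ] F [-2.1  8.   1.3] w 0.0108
end t 23.41 p [0.5629 0.0226 0.055 ] F [-1.5  8.7  2.1] w 0.0106
joint vel 0.002167428458945544 rot err deg 0.2688449677331525
tip x by TCP -0.033004372389737066 y 0.00017257046360535252
scene 101 slope x,y [0.003 0.065] top z mean 0.0516 sealer x -0.119 -0.077 y [-0.0117  0.0058  0.0208]
scene [(np.float64(0.0601), np.float64(0.0021)), (np.float64(0.0605), np.float64(0.1733)), (np.float64(0.0631), np.float64(0.0023))]
top [(np.float64(0.0607), np.float64(0.0047)), (np.float64(0.0605), np.float64(0.0045)), (np.float64(0.0625), np.float64(0.0581))]
```

```bash
python3 - <<'E'
from h import *
z=np.load("scene7.npz"); C=cloud("scene",z["d"])[207:212,252:262,2]; print("button z",np.median(C))
st("final"); print(hand_in())
E
```

```text
button z 0.14280034848620016
final t 23.51 p [0.5629 0.0226 0.055 ] F [-2.   8.4  2.2] w 0.0107
the job is handed in; nothing more can be done
None
```

I pressed the sealer's button fully down and let it come back up. I then slid the broad gauge's blade in under the pressure bar and handed the job in while still holding it, at about 23.5 s. No verdict was reported.

**Last checks, all as wanted:**
- **Button:** on release its force fell from about 4–5 N to 1.5 N over the 6 mm travel, with a hard stop at the bottom. At the end its top measured 143 mm, which is up.
- **Gauge position:** the arm's position puts the tip at sealer x ≈ -33 mm, about 17 mm behind the bar's front edge, and on mid width. This assumes the gauge did not slip in the grip; the tip itself is hidden under the bar.
- **Gauge angle:** the tool was within 0.3° of the measured straight-in direction. A small depth patch put the blade flat along its length (slope 0.003) and at 0.065 across it, which is mostly noise.
- **Bar and grip:** the bar was lifted 2–3 mm by depth. Drag was steady at about 8 N, the grip was 90 N and the arm was still.

**What disagreed:**
- **Fingertip position:** the fingertips sat about 28 mm farther back than the stated 25 mm ahead of the TCP. My first button press therefore stopped short in the air. I corrected the height from depth and contact, and used that correction for the grasp.
- **Side camera on the sealer outline:** its outline rectangle was unusable, so the sealer's pose comes from the top camera alone.

I did not re-measure the slim gauge, tape measure, power brick or bottle at the end. I commanded no motion near them.

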